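# Feel the sawn edge of a clamped brass sheet for burrs

### The job

A thin brass sheet is clamped on the raised sawing board, and its curved front edge (the blue-painted strip) has just been sawn. Feel that edge for burrs: run the fingertips lightly along the whole of it, from its corner on the robot's left to its corner on the robot's right, hardly bending the sheet down and never lifting it. Then take the hand clear, leaving the tools on the bench as they were.

Things in the scene. Friction and masses are not known exactly. Their poses are not given: they have to be found in the camera images.
- sawing_board: fixed wooden stand on the bench, top 110 x 340 mm at height 120 mm; origin at the centre of its underside; own -x points to the overhanging sheet (roughly to the robot), +y to the robot's left. A dark batten (front face at own x -55 mm) and two blue G-clamps (own y +-130 to 200 mm, tops 158 mm above the bench) hold the sheet on it. Placed anew each time, turned up to 0.3 rad
- sheet (a joint): bend (rad) of the springy brass sheet where it leaves the board (own x -55 mm): 0 flat at rest, positive with the front edge pressed down, negative if lifted. Pressing the edge takes about 0.9 N per mm in the middle, 1.6 N per mm at the corners. The sheet is 193 mm wide, 1.5 mm thick, juts out 105 mm in the middle, 70 mm at the corners; nothing beneath it
- edge: blue-painted strip, 15 mm wide, along the sheet's front edge: the part to feel. The edge is a convex arc of radius 150 mm, about 210 mm long, bulging towards the robot; its upper face is level, 121.5 mm above the bench at rest. Origin on the bend line at mid-width, on the sheet's underside; axes as the board's
- edge_0 (a point): point on the upper rim of the sawn edge, 10 mm from the corner at the robot's left; first of six points spaced 38 mm along the edge
- edge_1 (a point): second point on the upper rim of the edge, 38 mm on
- edge_2 (a point): third point, 19 mm to the left of the middle of the edge
- edge_3 (a point): fourth point, 19 mm to the right of the middle of the edge
- edge_4 (a point): fifth point on the upper rim of the edge
- edge_5 (a point): last point on the upper rim of the edge, 10 mm from the corner at the robot's right
- mallet: bystander: carver's mallet standing on its black head (84 mm across), wooden handle up, 222 mm tall, loose; origin at the centre of its underside
- file: bystander: flat file 305 mm long with a wooden handle, lying on the bench, loose; origin on its underside below the rear of the blade, blade towards its own +x
- disc_cutter: bystander: steel disc cutter block 75 x 100 mm, 60 mm high over its two pins, loose; origin at the centre of its underside
- punch: bystander: steel punch, a cylinder 25 mm across and 60 mm tall, standing loose on the bench; origin at the centre of its underside

How it is judged:
By the outcome, as a careful person would: the job done as asked, in the order asked, and still so for the second after the job is handed in, with the robot touching nothing.
It also fails if it takes over 42 s, if anything falls off the work surface, if the arm or the gripper's body presses on something with over 40 N, if the wrist force passes 120 N, or if a joint passes its speed limit or range.

### The arm

A 7-joint arm with a two-finger parallel gripper is mounted at the origin on the work surface. World frame = base frame: x ahead of the robot, y to its left, z up, the work surface at z = 0. Lengths are in m, angles in rad, forces in N, time in s.
With the tool pointing down it reaches from about 0.4 to 0.75 m from the base axis. Payload 19.5 kg.
Tool frame: the origin (TCP) lies at the very end of the fingers, on their centre line; the grasp point (between the pads) lies 19 mm behind it; z points along the fingers, y is the line along which they close (so a half turn about z gives the same grasp; the last joint's range is limited). The gripper opens to 85 mm and grips with 20 to 120 N. Pads are 22 mm wide; open, the fingers measure 114 mm over their backs; the gripper's body (76 mm by 85 mm) begins 54 mm behind the grasp point. The pads swing forward as they close: fully open they stand 13 mm farther back than shut.
Start: joints at [1.149, 0.707, -0.028, 1.485, 0.022, 0.951, -0.075], TCP at [0.213, -0.534, 0.231] pointing down, gripper open.
Joint ranges: [-2.71, 2.71], [-0.32, 2.16], [-1.57, 1.52], [0, 2.45], [-1.46, 4.6], [0, 2.02], [-2.83, 2.83]. Speed limits (rad/s): [1.89, 1.89, 2.57, 2.57, 3.01, 3.01, 3.01].

### API

Orientations are given as a unit quaternion [w, x, y, z].
In Python, from cell import r gives the robot as it stands.
- The arm moves only by the shell command python3 -m jog 'ROWS' [OPENING]. ROWS is JSON, a list of rows, each an object with "slide": the shift along the tool's x, y, z normalised to -1 to 1, where 1 is 10 cm, a list of three; "turn": the turn, a rotation vector about the tool's x, y, z normalised to -1 to 1, where 1 is 45 degrees, a list of three. A call has exactly 5 rows; each row is the pose to reach, as a shift and turn from the pose commanded when the call began, along the tool's axes at that moment; what a row does not reach only later rows make up. A row lasts 1/12 s, in which the tool goes at most 41.7 mm and 7.16 degrees, less where a joint would pass 70% of its speed; a pose out of reach is approached as far as the arm can. A call with a number of a shift or a turn outside -1 to 1 is refused whole. A call with a gripper value outside its range is refused whole. OPENING is the opening, from 0 (shut) to 1 (fully open), set as the call begins (- or left out, the last holds). The fingers move at their own pace and stop on an object; the grip force is fixed at half the most. Time passes only in rows, so rows that repeat a pose let the fingers close, or fill a call up. It gives the time, the measured TCP pose, the force, the opening and the grip force at its end, in the units of the state.
- r.observe(): the state, without advancing time (a new reading comes with each control period).
- r.capture(name): name is "scene" or "side" or "wrist"; returns a dict with "image" (420x560x3 uint8, blue, green, red), "fx", "fy", "cx", "cy" (pixels), "xyz" and "attitude" of the camera in the world. Camera axes: x right, y up, looking along -z (the intrinsics and any distortion apply to the point x, -y, -z); pixel columns grow to the right and rows downward; lengths in m; the calibration is good to about 2 mm. A picture is of the moment at which its call begins. There is no depth.
- r.finish_job(): hands the job in; it is judged then, once.
The state is a dict: "time": time; "qpos": joint angles; "joint_vel": joint speeds; "joint_efforts": joint torques, N m; "tcp_pos": TCP position; "tcp_rot": TCP orientation; "contact_force": force on the tool from outside, world axes, zero at the start; "wrist_torque": the same for the moment, N m; "gripper_width": finger opening in m; "grip_force": force on a finger pad.
Only numpy, scipy, OpenCV 4.12 (cv2) and the standard library are available. Lean on these libraries where they do the work, as an engineer would, in place of code of your own. Each camera call takes 0.05 s, during which the arm holds its last target. There are 200 camera calls.

## Working session

There is one attempt and no reset: what is moved stays moved. The work goes in short steps, Python scripts to look and compute and a shell command to move; the robot and the scene stay as the last step left them, time stands still between calls to the robot, and variables do not carry over. Pictures are saved under pics/ and viewed, at most 10 in all, crops included, and the job is handed in when it is done.

```bash
mkdir -p pics; ls; python3 - <<'E'
from cell import r
import cv2,json
s=r.observe();print(s)
for n in("scene","side","wrist"):
    c=r.capture(n);cv2.imwrite(f"pics/{n}0.png",c["image"]);print(n,{k:v for k,v in c.items() if k!="image"})
E
```

```text
pics
{'time': 0.0, 'qpos': array([ 1.14930514,  0.70708333, -0.02763237,  1.48499149,  0.02196693,
        0.95091915, -0.07547527]), 'joint_vel': array([ 0.0006494 , -0.00076882, -0.00018628,  0.00043069, -0.00108112,
       -0.00115205,  0.00116646]), 'joint_efforts': array([-7.47510894e-04, -8.83207583e+01,  1.23449609e+00, -2.36161816e+01,
        1.68683496e-02,  6.47881476e-03,  2.73073306e-05]), 'tcp_pos': array([ 0.213082  , -0.53377289,  0.23084039]), 'tcp_rot': array([-5.40516113e-04,  9.82022179e-01,  1.88764768e-01, -1.03525413e-04]), 'contact_force': array([ 0.44099266, -0.65352152,  0.53158166]), 'wrist_torque': array([ 0.00233089,  0.00982574, -0.01061825]), 'grip_force': 0.0, 'gripper_width': 0.08523817311458422}
scene {'fx': 522.0876558549188, 'fy': 522.0876558549188, 'cx': 274.0459821511968, 'cy': 210.7944718468223, 'xyz': array([ 0.97883282, -0.61941788,  1.01641928]), 'attitude': array([0.90443291, 0.32526638, 0.0854326 , 0.26249605])}
side {'fx': 445.4970701958334, 'fy': 445.4970701958334, 'cx': 281.1876776670805, 'cy': 208.3791095188414, 'xyz': array([0.18030381, 0.56034562, 0.65430529]), 'attitude': array([-0.28599798, -0.12703585,  0.41717454,  0.85324818])}
wrist {'fx': 373.6444146222436, 'fy': 373.6444146222436, 'cx': 280.95525847257085, 'cy': 213.5814404410253, 'xyz': array([ 0.27481211, -0.50995253,  0.37294359]), 'attitude': array([ 0.82056898, -0.11026716,  0.07544767, -0.55571157])}
```

View pics/scene0.png

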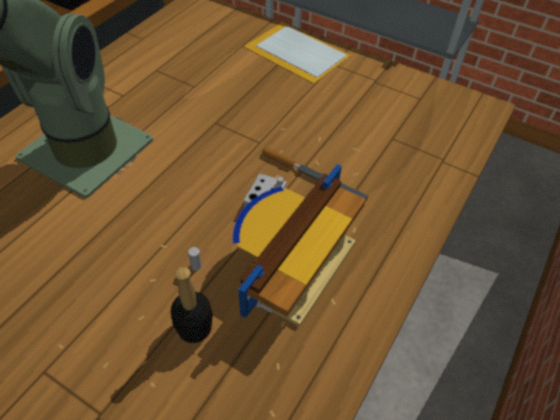

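View pics/side0.png

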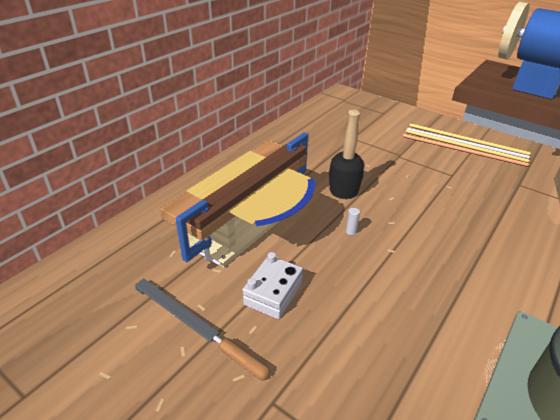

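The scene picture shows the blue arc around (235,240) to (285,190), with the mallet at (190,315), punch at (195,258) and disc cutter at (263,188). The file lies behind, at (310,170). The side picture shows the arc from (255,222) to (313,180).

```bash
cat > h.py <<'E'
import numpy as np,cv2
from scipy.spatial.transform import Rotation as R
from scipy.optimize import least_squares
def rot(q): return R.from_quat(q,scalar_first=True)
def ray(c,u,v,z):
    u=np.asarray(u,float);v=np.asarray(v,float)
    d=rot(c["attitude"]).apply(np.c_[(u-c["cx"])/c["fx"],-(v-c["cy"])/c["fy"],-np.ones(u.size)])
    return c["xyz"]+d*((z-c["xyz"][2])/d[:,2])[:,None]
def arc(c,box,z=.1215):
    h=cv2.cvtColor(c["image"],cv2.COLOR_BGR2HSV)
    m=cv2.inRange(h,(108,130,50),(130,255,255))
    M=np.zeros_like(m);x0,y0,x1,y1=box;M[y0:y1,x0:x1]=m[y0:y1,x0:x1]
    n,l,st,_=cv2.connectedComponentsWithStats(M)
    k=1+np.argmax(st[1:,4]);v,u=np.nonzero(l==k);print("box",st[k])
    return ray(c,u,v,z)[:,:2]
def fit(P):
    f=lambda p:np.clip(abs(np.hypot(*(P-p).T)-.1425)-.0075,0,None)+.05*(np.hypot(*(P-p).T)-.1425)
    o=least_squares(f,P.mean(0)+[.12,0],loss="soft_l1",f_scale=.002).x
    d=P-o;a=np.unwrap(np.arctan2(-d[:,1],-d[:,0]));r=np.hypot(*d.T)
    q=np.percentile(a,[.5,99.5]);print("centre",o,"ang",np.degrees(q),"yaw",q.mean(),"r",np.percentile(r,[1,50,99]));return o,q.mean()
E
python3 - <<'E'
from h import *
from cell import r
A=[]
for n,b in(("scene",(228,180,290,246)),("side",(250,170,320,230))):
    c=r.capture(n);P=arc(c,b);A.append(P);fit(P)
o,a=fit(np.vstack(A))
for n,u,v,z in(("scene",[190,184],[315,275],[.05,.222]),("scene",[195,195],[250,268],[.06,0.]),("side",[346,353],[190,112],[.03,.222]),("side",[353,353],[210,230],[.06,0])):
    c=r.capture(n)
    for i in (0,1):print(n,ray(c,[u[i]],[v[i]],z[i]))
c=r.capture("side");print(ray(c,[270,270,142],[312,262,290],0))
Rm=np.array([[np.cos(a),-np.sin(a)],[np.sin(a),np.cos(a)]])
for s in(-105,-95,-57,-19,19,57,95,105):
    t=-s/150; print(s,o+Rm@[-.15*np.cos(t),.15*np.sin(t)])
E
```

```text
box [233 187  49  56 360]
centre [ 0.68797247 -0.01809307] ang [-40.39016209  38.59364433] yaw -0.015677575048195724 r [0.13459469 0.14095176 0.14848871]
box [256 179  59  47 439]
centre [ 0.69033733 -0.01743918] ang [-40.2680689   39.71231259] yaw -0.004849888716723316 r [0.13438128 0.1412145  0.14773938]
centre [ 0.69004332 -0.01686901] ang [-39.95683679  39.01087362] yaw -0.008255085962002362 r [0.13420009 0.14179945 0.14903442]
scene [[ 0.57412657 -0.26801307  0.05      ]]
scene [[ 0.58842004 -0.27354217  0.222     ]]
scene [[ 0.48873717 -0.13836913  0.06      ]]
scene [[ 0.48881087 -0.14834926  0.        ]]
side [[ 0.55885913 -0.23679032  0.03      ]]
side [[ 0.57584826 -0.25376003  0.222     ]]
side [[ 0.49176273 -0.14363892  0.06      ]]
side [[ 0.48759077 -0.15105685  0.        ]]
[[0.49554782 0.14402251 0.        ]
 [0.57365188 0.0425426  0.        ]
 [0.72113794 0.25097928 0.        ]]
-105 [0.5761186  0.08070741]
-95 [0.56987139 0.0729013 ]
-57 [0.55120766 0.03991708]
-19 [0.54140654 0.0033079 ]
19 [ 0.54109369 -0.03458927]
57 [ 0.55028907 -0.07135527]
95 [ 0.56840572 -0.10464312]
105 [ 0.57452319 -0.11255131]
```

Board yaw is about 0 and the arc centre is near (0.690, -0.017). I'll go over the front of the sheet for one close look.

```bash
python3 -m jog '[{"slide":[0.3,-0.24,-0.2],"turn":[0,0,0]},{"slide":[0.6,-0.48,-0.3],"turn":[0,0,0]},{"slide":[0.91,-0.74,-0.4],"turn":[0,0,0]},{"slide":[0.91,-0.74,-0.4],"turn":[0,0,0]},{"slide":[0.91,-0.74,-0.4],"turn":[0,0,0]}]' 0
for i in 1 2 3; do python3 -m jog '[{"slide":[0.3,-0.24,0],"turn":[0,0,0]},{"slide":[0.6,-0.48,0],"turn":[0,0,0]},{"slide":[0.91,-0.74,0],"turn":[0,0,0]},{"slide":[0.91,-0.74,0],"turn":[0,0,0]},{"slide":[0.91,-0.74,0],"turn":[0,0,0]}]' | tail -3; done
python3 -m jog '[{"slide":[0.3,-0.24,0],"turn":[0,0,0.12]},{"slide":[0.6,-0.48,0],"turn":[0,0,0.24]},{"slide":[0.91,-0.74,0],"turn":[0,0,0.36]},{"slide":[0.91,-0.74,0],"turn":[0,0,0.48]},{"slide":[0.91,-0.74,0],"turn":[0,0,0.48]}]'
python3 - <<'E'
from h import *
from cell import r
s=r.observe();print(s["time"],s["tcp_pos"],rot(s["tcp_rot"]).as_matrix(),s["qpos"],s["contact_force"])
c=r.capture("wrist");cv2.imwrite("pics/w1.png",c["image"]);fit(arc(c,(0,0,560,420)))
E
```

```text
time: 0.92
tcp_pos: [0.2715, -0.4304, 0.2721]
tcp_rot: [0.0, 0.982, 0.19, 0.0]
contact_force: [-1.4, -1.0, 0.2]
gripper_width: 0.0254
grip_force: 0.0
contact_force: [0.7, -1.0, -0.2]
gripper_width: 0.0004
grip_force: 0.0
contact_force: [-0.8, -0.3, 0.4]
gripper_width: -0.0002
grip_force: 0.0
contact_force: [-0.1, -0.7, -0.4]
gripper_width: 0.0
grip_force: 0.0
time: 2.58
tcp_pos: [0.499, -0.0227, 0.2708]
tcp_rot: [0.0, 1.0, -0.001, -0.0]
contact_force: [-0.7, -1.0, 0.4]
gripper_width: -0.0001
grip_force: 0.0
2.5833 [ 0.49896227 -0.02272017  0.27080201] [[ 9.99996319e-01 -2.61302011e-03 -7.30823633e-04]
 [-2.61364476e-03 -9.99996219e-01 -8.55078306e-04]
 [-7.28586533e-04  8.56985272e-04 -9.99999367e-01]] [-0.09710048  0.5499191   0.13588981  1.69119597 -0.0888874   0.90723211
 -1.49957205] [-0.66167989 -0.97289665  0.440758  ]
box [ 144   79  258   64 5199]
centre [ 0.6909547  -0.01798657] ang [-40.21015871  39.53873972] yaw -0.0058592360242333275 r [0.13444341 0.14162219 0.1486136 ]
```

View pics/w1.png

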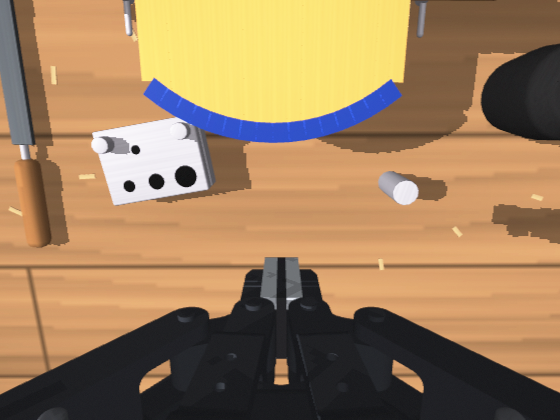

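The wrist picture shows the blue arc from (150,87) through (275,135) to (397,90). The cutter at (155,155) and punch at (400,187) are in front of it, and the mallet is at the right edge. Next I'll compute the approach and the constant arc step.

```bash
cat >> h.py <<'E'
O=np.array([.6905,-.0175]);PSI=-.006
def pose(th,z,rad=.148,b=np.radians(10)):
    ph=PSI-th
    x=np.array([np.cos(ph),np.sin(ph),0]);Z=x*np.sin(b)-np.array([0,0,np.cos(b)])
    X=x*np.cos(b)+np.array([0,0,np.sin(b)])
    return np.r_[O-rad*x[:2],z],R.from_matrix(np.c_[X,np.cross(Z,X),Z])
def rel(a,b):
    return np.round(a[1].inv().apply(b[0]-a[0])/.1,3),np.round((a[1].inv()*b[1]).as_rotvec()/(np.pi/4),3)
def cur():
    from cell import r
    s=r.observe();return s["tcp_pos"],rot(s["tcp_rot"])
E
python3 - <<'E'
from h import *
c=cur();h=pose(.693,.150)
print("hover",h[0],*rel(c,h)); print("down10",rel(h,pose(.693,.140))[0])
for k in range(1,6):print(k,*rel(pose(0,.12),pose(-.1386*k/5,.12)))
E
```

```text
hover [0.57720807 0.07773097 0.15      ] [ 0.79  -1.017  1.208] [-0.076  0.213  0.89 ]
down10 [-0.017  0.     0.098]
1 [0.001 0.041 0.   ] [ 0.006 -0.    -0.035]
2 [0.002 0.082 0.   ] [ 0.012 -0.    -0.07 ]
3 [0.005 0.123 0.001] [ 0.018  0.    -0.104]
4 [0.009 0.164 0.002] [ 0.025  0.    -0.139]
5 [0.014 0.204 0.002] [ 0.031  0.    -0.174]
```

```bash
python3 -m jog '[{"slide":[0.2,-0.3,0],"turn":[-0.01,0.04,0.15]},{"slide":[0.4,-0.6,0.1],"turn":[-0.03,0.08,0.3]},{"slide":[0.6,-0.9,0.3],"turn":[-0.04,0.12,0.45]},{"slide":[0.79,-1,0.5],"turn":[-0.05,0.16,0.6]},{"slide":[0.79,-1,0.7],"turn":[-0.063,0.178,0.742]}]' | tail -6
python3 - <<'E'
from h import *
print(cur()[0]);print(*rel(cur(),pose(.693,.150)))
E
```

```text
time: 3.05
tcp_pos: [0.5795, 0.0783, 0.2003]
tcp_rot: [0.024, 0.955, -0.287, 0.07]
contact_force: [-0.4, 0.6, -0.5]
gripper_width: 0.0003
grip_force: 0.0
[0.579462   0.07830861 0.20027538]
[-0.09   0.014  0.495] [-0.016  0.032  0.146]
```

```bash
python3 -m jog '[{"slide":[-0.02,0,0.15],"turn":[-0.01,0.01,0.07]},{"slide":[-0.05,0.01,0.3],"turn":[-0.016,0.032,0.146]},{"slide":[-0.09,0.014,0.45],"turn":[-0.016,0.032,0.146]},{"slide":[-0.09,0.014,0.495],"turn":[-0.016,0.032,0.146]},{"slide":[-0.09,0.014,0.495],"turn":[-0.016,0.032,0.146]}]' | tail -6
python3 - <<'E'
from h import *
print(cur()[0]);print(*rel(cur(),pose(.693,.1240)))
E
```

```text
time: 3.47
tcp_pos: [0.5748, 0.0754, 0.1505]
tcp_rot: [0.031, 0.936, -0.34, 0.08]
contact_force: [0.3, 0.9, -0.3]
gripper_width: 0.0
grip_force: 0.0
[0.57484912 0.07544331 0.15051113]
[-0.042 -0.034  0.262] [0.004 0.005 0.003]
```

```bash
python3 -m jog '[{"slide":[-0.01,-0.01,0.08],"turn":[0,0,0]},{"slide":[-0.02,-0.02,0.15],"turn":[0,0,0]},{"slide":[-0.042,-0.034,0.22],"turn":[0,0,0]},{"slide":[-0.042,-0.034,0.255],"turn":[0,0,0]},{"slide":[-0.042,-0.034,0.255],"turn":[0,0,0]}]' | tail -6
python3 - <<'E'
from h import *
from cell import r
print(cur()[0],*rel(cur(),pose(.693,.1210)))
c=r.capture("side");cv2.imwrite("pics/s2.png",cv2.resize(c["image"][110:290,190:430],None,fx=3,fy=3,interpolation=cv2.INTER_CUBIC))
print(cur()[0],*rel(cur(),pose(.693,.1210)),r.observe()["contact_force"])
E
```

```text
time: 3.88
tcp_pos: [0.5771, 0.0804, 0.1244]
tcp_rot: [0.03, 0.937, -0.34, 0.08]
contact_force: [0.2, 0.3, -0.4]
gripper_width: -0.0002
grip_force: 0.0
[0.57705349 0.08036502 0.1244026 ] [0.012 0.019 0.037] [0.002 0.005 0.004]
[0.57719515 0.08032813 0.12494993] [0.01  0.02  0.042] [0.002 0.004 0.003] [ 0.36335262  0.1307071  -0.54654132]
```

View pics/s2.png

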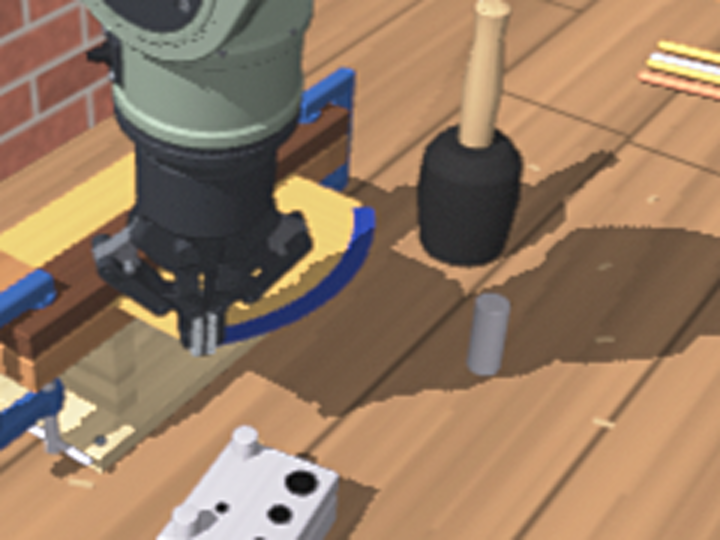

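The crop shows the shut fingertips just above the strip's left corner, at about (205,345), with clamps and tools clear. I'll touch down lightly, slightly inside the corner.

```bash
python3 -m jog '[{"slide":[0.01,0.01,0.01],"turn":[0,0,0]},{"slide":[0.01,0.02,0.02],"turn":[0,0,0]},{"slide":[0.01,0.02,0.03],"turn":[0,0,0]},{"slide":[0.01,0.02,0.038],"turn":[0,0,0]},{"slide":[0.01,0.02,0.038],"turn":[0,0,0]}]' | tail -6
python3 - <<'E'
from h import *
print(*rel(cur(),pose(.693,.1205)))
E
```

```text
time: 4.35
tcp_pos: [0.5772, 0.0778, 0.1216]
tcp_rot: [0.03, 0.936, -0.34, 0.08]
contact_force: [-0.1, 1.1, -0.5]
gripper_width: -0.0001
grip_force: 0.0
[-0.001  0.001  0.011] [0.001 0.004 0.003]
```

```bash
python3 -m jog '[{"slide":[0,0,0.004],"turn":[0,0,0]},{"slide":[0,0,0.008],"turn":[0,0,0]},{"slide":[0,0,0.012],"turn":[0,0,0]},{"slide":[0,0,0.015],"turn":[0,0,0]},{"slide":[0,0,0.015],"turn":[0,0,0]}]' | tail -6
python3 - <<'E'
from h import *
print(*rel(cur(),pose(.693,.1200)))
E
```

```text
time: 4.77
tcp_pos: [0.5773, 0.0778, 0.1201]
tcp_rot: [0.03, 0.937, -0.34, 0.08]
contact_force: [-0.5, 0.8, 3.8]
gripper_width: 0.0004
grip_force: 1.3
[-0.001  0.001  0.001] [0.001 0.004 0.003]
```

Contact made at about 3 N and 1.5 mm of bend. Now I'll sweep the first third.

```bash
for i in 1 2 3; do python3 -m jog '[{"slide":[0.001,0.041,0],"turn":[0.006,0,-0.035]},{"slide":[0.002,0.082,0],"turn":[0.012,0,-0.07]},{"slide":[0.005,0.123,0.001],"turn":[0.018,0,-0.104]},{"slide":[0.009,0.164,0.002],"turn":[0.025,0,-0.139]},{"slide":[0.014,0.204,0.002],"turn":[0.031,0,-0.174]}]' | sed -n '2p;4p'; done
python3 - <<'E'
from h import *
print(*rel(cur(),pose(.693-.4158,.1200)))
E
```

```text
tcp_pos: [0.5654, 0.061, 0.1203]
contact_force: [-0.0, 1.6, 1.0]
tcp_pos: [0.5556, 0.0428, 0.1203]
contact_force: [0.2, 1.2, 1.3]
tcp_pos: [0.5486, 0.0235, 0.1203]
contact_force: [0.4, 0.0, 1.1]
[-0.004 -0.003  0.002] [-0.002  0.004  0.007]
```

```bash
python3 -m jog '[{"slide":[0.001,0.041,0.001],"turn":[0.006,0,-0.035]},{"slide":[0.002,0.082,0.002],"turn":[0.012,0,-0.07]},{"slide":[0.004,0.123,0.003],"turn":[0.018,0,-0.104]},{"slide":[0.007,0.164,0.005],"turn":[0.025,0,-0.139]},{"slide":[0.011,0.204,0.005],"turn":[0.031,0,-0.174]}]' | sed -n '2p;4p'
for i in 1 2 3; do python3 -m jog '[{"slide":[0.001,0.041,0],"turn":[0.006,0,-0.035]},{"slide":[0.002,0.082,0],"turn":[0.012,0,-0.07]},{"slide":[0.005,0.123,0.001],"turn":[0.018,0,-0.104]},{"slide":[0.009,0.164,0.002],"turn":[0.025,0,-0.139]},{"slide":[0.014,0.204,0.002],"turn":[0.031,0,-0.174]}]' | sed -n '2p;4p'; done
python3 - <<'E'
from h import *
print(*rel(cur(),pose(.693-.9702,.1200)))
E
```

```text
tcp_pos: [0.5441, 0.0035, 0.12]
contact_force: [0.2, 0.7, 0.8]
tcp_pos: [0.5427, -0.0169, 0.12]
contact_force: [-1.0, 0.9, 1.5]
tcp_pos: [0.5441, -0.0373, 0.12]
contact_force: [-0.7, 0.5, 1.6]
tcp_pos: [0.5484, -0.0573, 0.12]
contact_force: [-1.2, 1.4, 1.8]
[-0.004 -0.003 -0.001] [-0.005  0.002  0.007]
```

```bash
for i in 1 2 3; do python3 -m jog '[{"slide":[0.001,0.041,0],"turn":[0.006,0,-0.035]},{"slide":[0.002,0.082,0],"turn":[0.012,0,-0.07]},{"slide":[0.005,0.123,0],"turn":[0.018,0,-0.104]},{"slide":[0.009,0.164,0.001],"turn":[0.025,0,-0.139]},{"slide":[0.013,0.204,0.002],"turn":[0.031,0,-0.174]}]' | sed -n '2p;4p'; done
python3 - <<'E'
from h import *
print(*rel(cur(),pose(-.693,.1200)),pose(-.7,.12,.15)[0]);print(rel(cur(),(cur()[0]+[-.03,0,.09],cur()[1])))
E
```

```text
tcp_pos: [0.5551, -0.0766, 0.1199]
contact_force: [-1.2, 1.8, 1.1]
tcp_pos: [0.5645, -0.0948, 0.1199]
contact_force: [-0.4, 1.2, 2.6]
tcp_pos: [0.5763, -0.1114, 0.1199]
contact_force: [-2.0, 2.2, 2.9]
[-0.001 -0.002 -0.002] [-0.007  0.     0.007] [ 0.57519594 -0.11344256  0.12      ]
(array([-0.071, -0.196, -0.925]), array([0., 0., 0.]))
```

The right corner is reached with light contact all the way. Now I'll lift straight up and clear.

```bash
python3 -m jog '[{"slide":[0.01,0,-0.05],"turn":[0,0,0]},{"slide":[0.03,0,-0.2],"turn":[0,0,0]},{"slide":[0.07,0,-0.4],"turn":[0,0,0]},{"slide":[0.1,0,-0.6],"turn":[0,0,0]},{"slide":[0.14,0,-0.8],"turn":[0,0,0]}]' | sed -n '2p;4p'
python3 -m jog '[{"slide":[0,0,-0.2],"turn":[0,0,0]},{"slide":[-0.2,0,-0.4],"turn":[0,0,0]},{"slide":[-0.4,0,-0.5],"turn":[0,0,0]},{"slide":[-0.6,0,-0.5],"turn":[0,0,0]},{"slide":[-0.6,0,-0.5],"turn":[0,0,0]}]' | sed -n '2p;4p'
python3 -m jog '[{"slide":[0,0,0],"turn":[0,0,0]},{"slide":[0,0,0],"turn":[0,0,0]},{"slide":[0,0,0],"turn":[0,0,0]},{"slide":[0,0,0],"turn":[0,0,0]},{"slide":[0,0,0],"turn":[0,0,0]}]' | sed -n '1,4p'
python3 - <<'E'
from h import *
from cell import r
cv2.imwrite("pics/e.png",r.capture("scene")["image"])
E
```

```text
tcp_pos: [0.5762, -0.1114, 0.2023]
contact_force: [0.4, -0.1, 0.7]
tcp_pos: [0.522, -0.1576, 0.2401]
contact_force: [0.4, -1.2, -0.6]
time: 10.18
tcp_pos: [0.5247, -0.1541, 0.2398]
tcp_rot: [-0.032, 0.937, 0.338, 0.081]
contact_force: [0.8, 0.4, 0.1]
```

View pics/e.png

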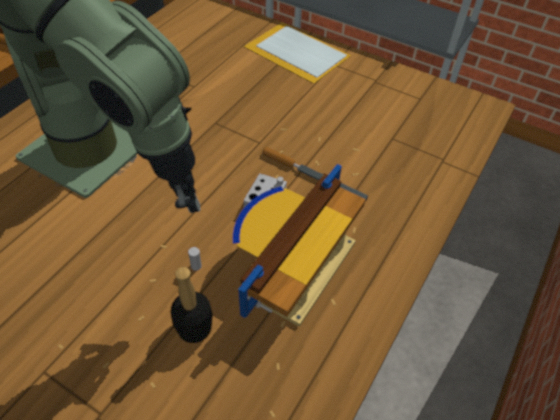

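The hand is clear at (190,205). The mallet (190,315), punch (195,258), cutter and file are where they were, and the sheet is flat again.

```bash
python3 -c "
from cell import r
print(r.finish_job())"
```

```text
the job is handed in; nothing more can be done
None
```

I ran the fingertips along the whole edge from left corner to right at about 1–4 N, bending the sheet roughly 1.5 mm; the hand is clear, the tools are where they were, and I handed the job in at about 10 s (no verdict came back).

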